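Spring open the ice bucket with the dowel

TASK

The ice bucket's flip-top lid is held shut by a spring latch down inside the round hole of the housing on its side. Take the long plain dowel from the bamboo rack, push it down through that hole until the latch lets go and the lid springs open, then leave the dowel standing in the dark grey straw cup, with the cup upright and the lid open.

Things in the scene. Friction and masses are not known exactly. Their poses are not given: they have to be found in the camera images.
- dowel_center (a point): Centre (half-way up; z along it) of a plain round wooden dowel, 16 mm thick, 190 mm long, 50 g, upright in one of three sockets in a row, 60 mm apart, of a fixed bamboo block 55 mm high. Foot 8 mm, top 198 mm above the trolley. Sockets 47 mm deep. The others hold a fat muddler (38 mm, top at 163 mm) and a short stopper (40 mm, top at 102 mm). Grip it 50 mm above its centre.
- latch_hole (a point): Centre of the mouth of a 36 mm round hole in the level top of the housing on the fixed steel ice bucket's side, 128 mm above the trolley; x points to the bucket's axis, 146 mm away. The latch's pad lies 33 mm below the mouth; pushed down 6 to 9 mm more (2 to 6 N) it frees the lid; stop at 16 mm, so push about 12. Its hook stands 24 mm above the mouth, 40 mm from the hole's centre, towards the lid.
- lid_body (a joint): The ice bucket's flip-top lid (round, 170 mm across, top at 149 mm): 0 shut, fully open at 1.35 rad. Hinged on the side away from the latch hole; once released its own spring swings it up and away from the hole in about a second, and it stays open.
- cup_rim (a point): Centre of the mouth of the dark grey hard silicone straw cup: round, open, empty, 84 mm across, 95 mm high, 4 mm wall, floor 5 mm thick, 0.3 kg, loose on the trolley. Taller than the two squat glass tumblers (75 mm high) nearby. The dowel may lean on its rim when let go: lower it to near the floor first.
There are look-alikes about, which are no part of the job. There is more than one size of the part that bears dowel_center; the job needs the smallest.

How it is judged:
By the outcome, as a careful person would: the job done as asked, in the order asked, and still so for the second after the job is handed in, with the robot touching nothing.
It also fails if it takes over 51 s, if anything falls off the work surface, if the arm or the gripper's body presses on something with over 40 N, if the wrist force passes 120 N, or if a joint passes its speed limit or range.

ROBOT

A 6-joint arm with a two-finger parallel gripper is mounted at the origin on the work surface. World frame = base frame: x ahead of the robot, y to its left, z up, the work surface at z = 0. Lengths are in mm, angles in rad, forces in N, time in s.
With the tool pointing down it reaches from about 375 to 925 mm from the base axis. Payload 5.7 kg.
Tool frame: the origin (TCP) lies midway between the tips of the shut fingers; the grasp point (between the pads) lies 19 mm behind it; z points along the fingers, x is the direction in which the jaws open and shut, and the axes are right-handed (so a half turn about z gives the same grasp; the last joint's range is limited). The gripper opens to 85 mm and grips with 20 to 120 N. Pads are 22 mm wide; open, the fingers measure 114 mm over their backs; the gripper's body (76 mm by 85 mm) begins 54 mm behind the grasp point. The pads swing forward as they close: fully open they stand 13 mm farther back than shut.
Start: joints at [1.228, 0.359, 1.51, -0, 1.272, -0.115], TCP at [135.496, 584.469, 231.267] pointing down, gripper open.
Joint ranges: [-2.97, 2.97], [-1.01, 2.36], [0.21, 2.38], [-0.96, 4.11], [0.2, 2.71], [-2.98, 2.98]. Speed limits (rad/s): [2.39, 2.39, 3.14, 3.14, 3.14, 3.14].

INTERFACE

Orientations are given as a rotation vector (axis times angle).
In Python, from bench import state, vision, order, spotter gives the robot as it stands.
- The arm moves only by the tool drive_tool, never from a script. Its argument "deltas" is a list of rows, each an object of numbers: "rx", "ry", "rz": the turn, a rotation vector about the tool's x, y, z scaled (see below); "dx", "dy", "dz": the shift along the tool's x, y, z scaled (see below); "gripper": the finger opening in mm, from 0 to 85.4. A call has 1 to 12 rows; each row is the pose to reach, as a shift and turn from the pose commanded when the call began, along the tool's axes at that moment; what a row does not reach only later rows make up. The controller multiplies each number of a shift by 0.08 m and each number of a turn by 45 degrees. A row lasts 1/12 s, in which the tool goes at most 41.7 mm and 7.16 degrees, less where a joint would pass 70% of its speed; a pose out of reach is approached as far as the arm can. A call with a number of a shift or a turn outside -1 to 1 is refused whole. A call with a gripper value outside its range is refused whole. The fingers move at their own pace and stop on an object; "grip_force" is the grip in N (left out, the last holds). Time passes only in rows, so rows that repeat a pose let the fingers close. It gives the time, the measured TCP pose, the force and the opening at its end, in the units of the state.
- state(): the state, without advancing time (a new reading comes with each control period).
- vision.camera(name): name is "scene" or "top" or "wrist"; returns (picture, depth): 480x640x3 uint8, blue, green, red; 480x640 float32, mm along the optical axis (not along the pixel's ray), 0 where there is no reading.
- vision.camera_model(name): a dict with "intrinsics" (3x3 intrinsics, pixels), "cam_to_world" (4x4, takes a point from camera to world coordinates). Camera axes: x right, y down, z forward; pixel columns grow to the right and rows downward; lengths in mm; the calibration is good to about 2 mm. A picture is of the moment at which its call begins: read the wrist's pose just before it. camera_model takes no time and is no camera call; for the wrist camera it gives the pose at the moment of the call.
- order.close_job(): hands the job in, once; it reports no verdict.
Trained networks look in the newest picture that a camera, given by its name, has taken for a name from the list of things; names that differ only in an ending like _2 or _b are one class to them, and where a whole thing is asked for, a point or a joint stands for the part that bears it (a point fixed in the world has none). Each returns a list of dicts, best first, with "conf" (0 to 1); they miss things now and then, are a little off and sometimes report something else, mostly with a low value. They report only what shows in the picture. A call takes as long as a camera call. They do not tell look-alikes from the thing itself.
- spotter.look_for(target, camera): "point" ([column, row] in pixels, amid what is visible of it).
- spotter.spot_point(target, camera): "point" ([column, row] in pixels: a listed point, or the origin of a listed thing).
The state is a dict: "time_s": time; "qpos": joint angles; "qd": joint speeds; "joint_torque": joint torques, N m; "ee_pos": TCP position; "tcp_rot": TCP orientation; "force": force on the tool from outside, world axes, zero at the start; "wrist_torque": the same for the moment, N m; "gripper_width": opening from 0.0 (shut) to 1.0 (fully open).
Only numpy, scipy, OpenCV 4.12 (cv2) and the standard library are available. Lean on these libraries where they do the work, as an engineer would, in place of code of your own. Each camera call takes 0.05 s, during which the arm holds its last target.

## Working session

There is one attempt and no reset: what is moved stays moved. The work goes in short steps, Python scripts to look and compute and a tool call to move; the robot and the scene stay as the last step left them, time stands still between calls to the robot, and variables do not carry over. Pictures are saved under pics/ and viewed, and the job is handed in when it is done.

Besides the shell and the picture viewer there is one more tool, called after "Emit:" in YAML: its name, and indented under it one key for each argument. drive_tool: Moves the arm, as the interface text tells. Shifts and turns lie within -1 to 1; 1 stands for 0.08 m of shift or 45 degrees of turn. Its arguments: {"type":"object","properties":{"deltas":{"type":"array","items":{"type":"object","properties":{"rx":{"type":"number"},"ry":{"type":"number"},"rz":{"type":"number"},"dx":{"type":"number"},"dy":{"type":"number"},"dz":{"type":"number"},"gripper":{"type":"number"}}}},"grip_force":{"type":"number"}},"required":["deltas"]}

```bash
mkdir -p pics; ls; cat > h.py <<'E'
import numpy as np, cv2
from bench import state, vision, order, spotter
def px2w(cam,u,v,d,M=None):
    m=M or vision.camera_model(cam); K=np.array(m["intrinsics"]);T=np.array(m["cam_to_world"])
    p=np.array([(u-K[0,2])/K[0,0]*d,(v-K[1,2])/K[1,1]*d,d,1.]); return (T@p)[:3]
def cloud(cam,depth):
    m=vision.camera_model(cam); K=np.array(m["intrinsics"]);T=np.array(m["cam_to_world"])
    v,u=np.mgrid[0:480,0:640]; P=np.stack([(u-K[0,2])/K[0,0]*depth,(v-K[1,2])/K[1,1]*depth,depth],-1)
    W=P@T[:3,:3].T+T[:3,3]; W[depth<=0]=np.nan; return W
def onplane(cam,u,v,z):
    m=vision.camera_model(cam); K=np.array(m["intrinsics"]);T=np.array(m["cam_to_world"])
    d=T[:3,:3]@np.array([(u-K[0,2])/K[0,0],(v-K[1,2])/K[1,1],1.]); o=T[:3,3]; return o+d*(z-o[2])/d[2]
E
python3 - <<'E'
from h import *
for c in ["scene","top"]:
    im,d=vision.camera(c); cv2.imwrite(f"pics/{c}0.png",im); np.save(f"{c}0.npy",d)
    W=cloud(c,d)
    for t in ["dowel_center","latch_hole","lid_body","cup_rim"]:
        for f in (spotter.spot_point,spotter.look_for):
            for r in f(t,c)[:4]:
                u,v=r["point"]; print(c,t,f.__name__,round(r["conf"],2),np.round([u,v]),np.round(W[int(v),int(u)]))
print(state())
E
```

```text
pics
scene dowel_center call 0.73 [181. 240.] [ 492. -280.  147.]
scene dowel_center call 0.7 [177. 284.] [ 569. -321.  113.]
scene dowel_center call 0.64 [119. 309.] [ 611. -428.  146.]
scene dowel_center call 0.79 [116. 299.] [ 611. -427.  172.]
scene dowel_center call 0.71 [182. 232.] [ 492. -275.  169.]
scene dowel_center call 0.59 [171. 274.] [ 571. -325.  146.]
scene latch_hole call 0.94 [402. 229.] [647. 173.  96.]
scene latch_hole call 0.9 [409. 211.] [647. 186. 144.]Traceback (most recent call last):
  File "<stdin>", line 7, in <module>
ValueError: it knows: cup_rim, dowel_center, latch_hole
```

```bash
python3 - <<'E'
from h import *
for c in ["scene","top"]:
    im,d=vision.camera(c); cv2.imwrite(f"pics/{c}1.png",im); np.save(f"{c}1.npy",d)
    W=cloud(c,d)
    for t in ["dowel_center","latch_hole","cup_rim"]:
        for r in spotter.spot_point(t,c)[:5]:
                u,v=r["point"]; print(c,t,round(r["conf"],2),np.round([u,v]),np.round(W[int(v),int(u)]))
s=state();print(s)
E
```

```text
scene dowel_center 0.77 [122. 306.] [ 609. -421.  150.]
scene dowel_center 0.76 [185. 238.] [ 489. -270.  149.]
scene dowel_center 0.71 [174. 283.] [ 572. -324.  120.]
scene latch_hole 0.79 [404. 229.] [648. 179.  94.]
scene cup_rim 0.93 [290. 216.] [443. -10.  65.]
top dowel_center 0.95 [437. 312.] [ 477. -266.  172.]
top dowel_center 0.72 [455. 277.] [ 556. -320.  127.]
top dowel_center 0.67 [502. 255.] [ 604. -416.  158.]
top latch_hole 0.64 [243. 221.] [685. 158.  97.]
top cup_rim 0.59 [320. 310.] [484. -23.   3.]
{'time_s': 0.65, 'qpos': array([ 1.22789707e+00,  3.58765148e-01,  1.51036392e+00,  1.90699701e-05,
        1.27250035e+00, -1.15093030e-01]), 'qd': array([-6.74041599e-04, -1.06268836e-03, -5.68701988e-04,  6.07335235e-05,
        8.78086123e-04,  3.58979605e-04]), 'joint_torque': array([ 2.34799045e-04, -5.27363384e+01, -2.78967243e+01, -1.84546998e-04,
        1.74448578e-03, -1.69542886e-06]), 'ee_pos': array([135.49894602, 584.49262455, 231.3013084 ]), 'tcp_rot': array([ 2.45953136e+00,  1.95455497e+00, -6.41670247e-05]), 'force': array([ 0.01541977, -0.79941728,  0.48383084]), 'wrist_torque': array([-0.00254233, -0.03787016, -0.02782877]), 'gripper_width': 1.0004551841270732}
```

View pics/scene0.png

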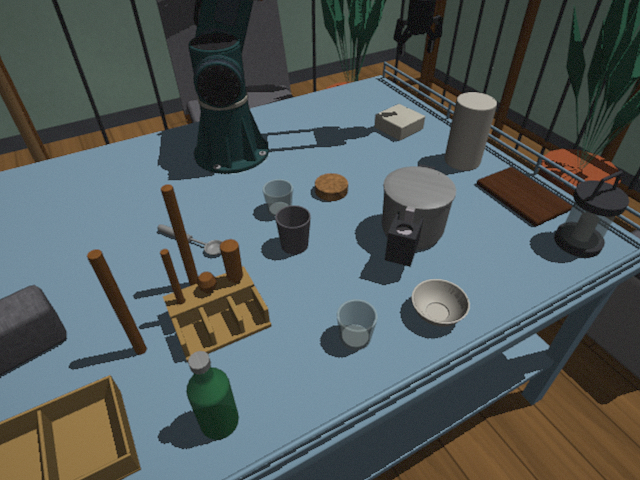

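```bash
sleep 1
```

```text
(no output)
```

View pics/top1.png

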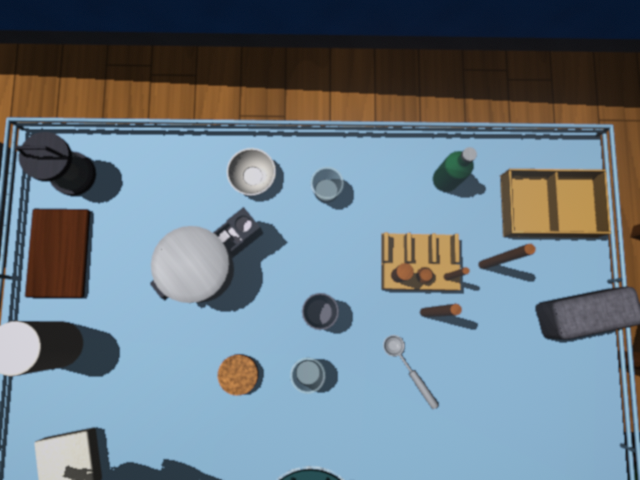

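```bash
python3 - <<'E'
from h import *
t=cv2.imread("pics/top1.png"); s=cv2.imread("pics/scene1.png")
def crop(im,u,v,r,n=400): return cv2.resize(im[v-r:v+r,u-r:u+r],(n,n),interpolation=cv2.INTER_CUBIC)
a=np.vstack([np.hstack([crop(t,440,270,50,300),crop(t,220,240,50,300)]),np.hstack([crop(s,210,280,60,300),crop(s,405,220,50,300)])])
a=np.clip(a.astype(float)*1.8,0,255).astype(np.uint8)
cv2.imwrite("pics/crop1.png",a)
for c in ["top","scene"]:
    W=cloud(c,np.load(c+"1.npy")); 
    P=W.reshape(-1,3)
    # rack region above 110
    for (lo,hi) in [(60,110),(110,165),(165,205)]:
        m=(P[:,0]>510)&(P[:,0]<620)&(P[:,1]>-380)&(P[:,1]<-150)&(P[:,2]>lo)&(P[:,2]<hi)
        Q=P[m]; 
        if len(Q)<4: print(c,lo,len(Q)); continue
        lab=cv2.partition if 0 else None
        from scipy.cluster.hierarchy import fcluster,linkage
        L=fcluster(linkage(Q[:,:2],'single'),12,'distance')
        for k in set(L):
            q=Q[L==k]
            if len(q)>3: print(c,lo,hi,len(q),np.round(q.mean(0)),np.round(q.min(0)),np.round(q.max(0)))
    print(vision.camera_model(c)["cam_to_world"])
E
```

```text
top 60 110 42 [ 558. -190.   88.] [ 548. -204.   65.] [ 575. -184.  109.]
top 60 110 45 [ 562. -316.   86.] [ 556. -324.   60.] [ 571. -314.  109.]
top 60 110 230 [ 563. -259.   94.] [ 536. -279.   60.] [ 585. -243.  105.]
top 110 165 282 [ 563. -199.  154.] [ 547. -220.  110.] [ 583. -183.  165.]
top 110 165 51 [ 561. -316.  139.] [ 556. -326.  111.] [ 570. -313.  164.]
top 165 205 78 [ 563. -319.  191.] [ 555. -329.  166.] [ 571. -313.  202.]
top 165 205 4 [ 563. -202.  165.] [ 560. -203.  165.] [ 567. -199.  166.]
[[ 5.32278621e-03 -9.89313719e-01  1.45705298e-01  4.53907221e+02]
 [-9.99835747e-01 -7.78957138e-03 -1.63646617e-02  6.72527334e+00]
 [ 1.73247661e-02 -1.45594260e-01 -9.89192683e-01  1.24065032e+03]
 [ 0.00000000e+00  0.00000000e+00  0.00000000e+00  1.00000000e+00]]
scene 60 110 139 [ 570. -324.   85.] [ 563. -332.   60.] [ 573. -316.  110.]
scene 60 110 230 [ 578. -207.   89.] [ 561. -221.   66.] [ 585. -187.  110.]
scene 60 110 321 [ 573. -265.   91.] [ 552. -283.   69.] [ 587. -245.  105.]
scene 110 165 175 [ 570. -324.  138.] [ 561. -331.  110.] [ 574. -315.  164.]
scene 110 165 491 [ 575. -206.  145.] [ 547. -223.  110.] [ 586. -186.  165.]
scene 165 205 157 [ 568. -324.  186.] [ 558. -331.  165.] [ 574. -316.  201.]
[[ 4.91842889e-01  5.94939809e-01 -6.35717859e-01  1.22820390e+03]
 [ 8.70673699e-01 -3.39619267e-01  3.55789352e-01 -3.60019026e+02]
 [-4.22878451e-03 -7.28495283e-01 -6.85037766e-01  7.85814954e+02]
 [ 0.00000000e+00  0.00000000e+00  0.00000000e+00  1.00000000e+00]]
```

View pics/crop1.png

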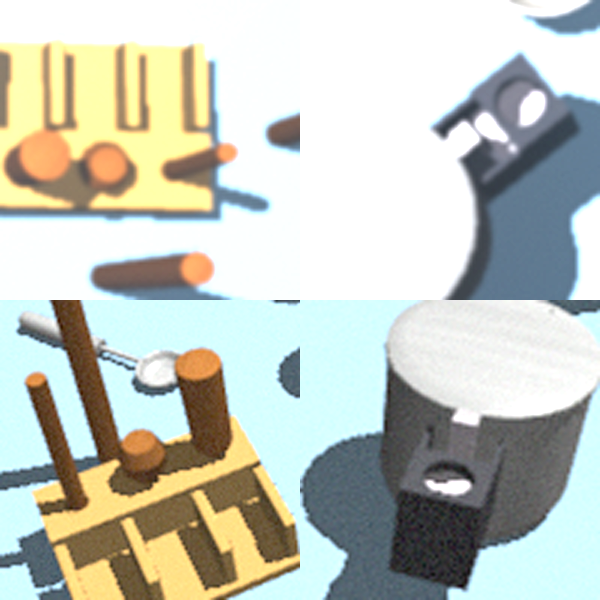

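```bash
python3 - <<'E'
from h import *
print(onplane("top",243.3,224.5,128),onplane("scene",404.5,229.5,128))
for c in ["top","scene"]:
    W=cloud(c,np.load(c+"1.npy")); P=W.reshape(-1,3)
    m=(abs(P[:,2]-128)<4)&(np.hypot(P[:,0]-655,P[:,1]-170)<70); q=P[m]; print(c,"housing",len(q),q.mean(0),q.min(0),q.max(0))
    m=(abs(P[:,2]-149)<4)&(np.hypot(P[:,0]-600,P[:,1]-270)<140); q=P[m]
    (cc,r)=cv2.minEnclosingCircle(q[:,:2].astype(np.float32)); print(c,"lid",len(q),q[:,:2].mean(0),cc,r)
    m=(abs(P[:,2]-95)<4)&(np.hypot(P[:,0]-460,P[:,1]+10)<80); q=P[m]
    (cc,r)=cv2.minEnclosingCircle(q[:,:2].astype(np.float32)); print(c,"cup",len(q),cc,r)
E
```

```text
[670.56581717 152.94229426 128.        ] [677.61650536 152.60147461 128.        ]
top housing 384 [672.15662837 154.45908105 127.733762  ] [605.40373126 117.71230921 124.1299998 ] [711.07284654 192.17361853 131.94353882]
top lid 3074 [581.31491008 264.52445838] (584.4046020507812, 253.43978881835938) 92.59795379638672
top cup 194 (480.0764465332031, -20.161949157714844) 41.689918518066406
scene housing 464 [665.2941514  162.82472866 128.15038996] [588.28204806 114.34970689 124.05732778] [712.65324479 239.06416015 131.95191125]
scene lid 1908 [587.73214666 258.3936888 ] (590.1292114257812, 251.03582763671875) 91.12321472167969
scene cup 201 (480.54595947265625, -22.449138641357422) 42.24810028076172
```

```bash
python3 - <<'E'
from h import *
for c in ["top","scene"]:
    W=cloud(c,np.load(c+"1.npy")); P=W.reshape(-1,3)
    for n,(x,y,r) in dict(a=(484,-272,35),b=(606,-420,35),bigcan=(440,540,150)).items():
        m=(np.hypot(P[:,0]-x,P[:,1]-y)<r)&(P[:,2]>60); q=P[m]
        if len(q): 
            t=q[q[:,2]>q[:,2].max()-8]; print(c,n,len(q),q.max(0),q.min(0),t.mean(0))
    m=(P[:,2]>160)&(P[:,0]>150)&(P[:,0]<900)&(abs(P[:,1])<600)
    q=P[m]; b=np.unique(np.round(q[:,:2]/50).astype(int)*50,axis=0); print(b.tolist())
    # refined hole: dark pixels? dump
    m=np.isfinite(P[:,2])&(np.hypot(P[:,0]-674,P[:,1]-152)<16)&(P[:,2]<120); q=P[m]; print("inside hole",len(q), q[:,2].mean() if len(q) else 0)
E
```

```text
top a 377 [ 492.33924435 -263.87930348  277.64361493] [ 469.5848697  -286.2012234    61.16111137] [ 481.07400162 -275.83021982  273.18384344]
top b 524 [ 610.30794598 -412.29928283  277.17606034] [ 587.65835226 -435.99955304   60.32369392] [ 598.53622809 -424.68824156  273.41067601]
top bigcan 3433 [454.32886559 629.61309473 205.32068951] [346.12406839 542.10433738  60.16580759] [400.46037727 589.05619629 199.79137013]
[[350, 550], [350, 600], [400, 550], [400, 600], [450, -300], [450, -250], [450, 550], [450, 600], [500, -300], [500, -250], [550, -350], [550, -300], [550, -200], [600, -450], [600, -400], [600, -200], [800, -350], [800, -300], [800, 550], [800, 600], [850, -350]]
inside hole 114 94.9883060059501
scene a 1025 [ 496.39185092 -266.26066026  276.23761343] [ 470.27654981 -289.69874359   60.40220717] [ 484.33567985 -277.77028062  273.38098829]
scene b 1365 [ 614.01287525 -415.70455198  276.55844107] [ 588.09108041 -438.33072549   60.0740388 ] [ 602.2784827  -426.61106855  273.62827615]
scene bigcan 2280 [459.32695684 650.23012383 203.68888313] [347.73733291 537.9196627   60.2953503 ] [405.03738777 592.46317109 199.76950927]
[[150, 550], [150, 600], [200, 550], [200, 600], [350, 550], [350, 600], [400, 550], [400, 600], [450, -300], [450, -250], [450, 550], [450, 600], [500, -300], [500, -250], [550, -350], [550, -300], [550, -200], [600, -450], [600, -400], [600, -200], [800, -350], [800, 550], [800, 600], [850, -350], [850, 550], [850, 600]]
inside hole 107 0.9398534743917922
```

Emit:
drive_tool:
  deltas:
    - {"dz": -0.3,"rz": -0.145,"gripper": 60}
    - {"dz": -0.6,"rz": -0.29,"gripper": 60}
    - {"dz": -0.6,"rz": -0.29,"gripper": 60}

```text
$.deltas[0]: bad value
```

Emit:
drive_tool:
  deltas:
    - {"dx": 0,"dy": 0,"dz": -0.3,"rx": 0,"ry": 0,"rz": -0.145,"gripper": 60}
    - {"dx": 0,"dy": 0,"dz": -0.6,"rx": 0,"ry": 0,"rz": -0.29,"gripper": 60}
    - {"dx": 0,"dy": 0,"dz": -0.6,"rx": 0,"ry": 0,"rz": -0.29,"gripper": 60}

```text
time_s: 0.9
ee_pos: [136.4, 587.0, 284.0]
tcp_rot: [-2.213, -2.225, -0.011]
force: [0.6, 0.5, 0.1]
gripper_width: 0.7
```

```bash
python3 - <<'E'
from h import *
from scipy.spatial.transform import Rotation as R
s=state(); print(s["ee_pos"],s["time_s"],s["qpos"]); Rm=R.from_rotvec(s["tcp_rot"]).as_matrix(); print(Rm.round(3))
T=np.array(vision.camera_model("wrist")["cam_to_world"]); print((Rm.T@(T[:3,3]-s["ee_pos"])).round(1)); print((Rm.T@T[:3,:3]).round(2))
E
```

```text
[136.37204759 587.00526496 284.01553619] 0.9 [ 1.22795019e+00  3.17014617e-01  1.43976693e+00 -6.78630162e-06
  1.37726432e+00 -3.48386779e-01]
[[-0.006  1.     0.003]
 [ 1.     0.006  0.007]
 [ 0.007  0.003 -1.   ]]
[  -0.3  -77.8 -142.6]
[[ 1.   -0.    0.  ]
 [ 0.    0.95  0.31]
 [-0.   -0.31  0.95]]
```

Emit:
drive_tool:
  deltas:
    - {"dx": -0.25,"dy": 0.25,"dz": 0,"rx": 0,"ry": 0,"rz": 0.16,"gripper": 60}
    - {"dx": -0.5,"dy": 0.5,"dz": 0,"rx": 0,"ry": 0,"rz": 0.32,"gripper": 60}
    - {"dx": -0.75,"dy": 0.75,"dz": 0,"rx": 0,"ry": 0,"rz": 0.48,"gripper": 60}
    - {"dx": -1,"dy": 1,"dz": 0,"rx": 0,"ry": 0,"rz": 0.64,"gripper": 60}
    - {"dx": -1,"dy": 1,"dz": 0,"rx": 0,"ry": 0,"rz": 0.8,"gripper": 60}
    - {"dx": -1,"dy": 1,"dz": 0,"rx": 0,"ry": 0,"rz": 0.96,"gripper": 60}
    - {"dx": -1,"dy": 1,"dz": 0,"rx": 0,"ry": 0,"rz": 1,"gripper": 60}

```text
time_s: 1.48
ee_pos: [216.0, 503.9, 279.1]
tcp_rot: [2.908, 1.189, -0.0]
force: [-0.2, -0.4, 0.3]
gripper_width: 0.703
```

Emit:
drive_tool:
  deltas:
    - {"dx": 0.25,"dy": 0.25,"dz": 0,"rx": 0,"ry": 0,"rz": 0.16,"gripper": 60}
    - {"dx": 0.5,"dy": 0.5,"dz": 0,"rx": 0,"ry": 0,"rz": 0.32,"gripper": 60}
    - {"dx": 0.75,"dy": 0.75,"dz": 0,"rx": 0,"ry": 0,"rz": 0.48,"gripper": 60}
    - {"dx": 1,"dy": 1,"dz": 0,"rx": 0,"ry": 0,"rz": 0.64,"gripper": 60}
    - {"dx": 1,"dy": 1,"dz": 0,"rx": 0,"ry": 0,"rz": 0.8,"gripper": 60}
    - {"dx": 1,"dy": 1,"dz": 0,"rx": 0,"ry": 0,"rz": 0.96,"gripper": 60}
    - {"dx": 1,"dy": 1,"dz": 0,"rx": 0,"ry": 0,"rz": 1,"gripper": 60}

```text
time_s: 2.07
ee_pos: [329.4, 504.2, 278.7]
tcp_rot: [3.141, -0.014, -0.001]
force: [0.6, 0.2, 0.2]
gripper_width: 0.704
```

```bash
python3 - <<'E'
from h import *
from scipy.spatial.transform import Rotation as R
s=state(); print(s["ee_pos"],s["time_s"],s["qpos"]); Rm=R.from_rotvec(s["tcp_rot"]).as_matrix(); print(Rm.round(3))
E
```

```text
[329.35570457 504.21132554 278.68550525] 2.0667 [ 8.77513997e-01  3.24733718e-01  1.44152135e+00 -2.32126229e-06
  1.37596213e+00  8.86411580e-01]
[[ 1.    -0.009 -0.   ]
 [-0.009 -1.    -0.   ]
 [-0.     0.    -1.   ]]
```

Emit:
drive_tool:
  deltas:
    - {"dx": 0.35,"dy": 0.35,"dz": 0,"rx": 0,"ry": 0,"rz": 0,"gripper": 60}
    - {"dx": 0.7,"dy": 0.7,"dz": 0,"rx": 0,"ry": 0,"rz": 0,"gripper": 60}
    - {"dx": 1,"dy": 1,"dz": 0,"rx": 0,"ry": 0,"rz": 0,"gripper": 60}

```text
time_s: 2.32
ee_pos: [409.5, 423.3, 278.9]
tcp_rot: [3.141, 0.0, 0.001]
force: [0.7, 0.4, 0.1]
gripper_width: 0.702
```

Emit:
drive_tool:
  deltas:
    - {"dx": 0.35,"dy": 0.35,"dz": 0,"rx": 0,"ry": 0,"rz": 0,"gripper": 60}
    - {"dx": 0.7,"dy": 0.7,"dz": 0,"rx": 0,"ry": 0,"rz": 0,"gripper": 60}
    - {"dx": 1,"dy": 1,"dz": 0,"rx": 0,"ry": 0,"rz": 0,"gripper": 60}

```text
time_s: 2.57
ee_pos: [490.1, 342.5, 279.1]
tcp_rot: [3.141, -0.002, 0.001]
force: [0.6, 0.0, 0.1]
gripper_width: 0.701
```

Emit:
drive_tool:
  deltas:
    - {"dx": 0.35,"dy": 0.35,"dz": 0,"rx": 0,"ry": 0,"rz": 0,"gripper": 60}
    - {"dx": 0.7,"dy": 0.7,"dz": 0,"rx": 0,"ry": 0,"rz": 0,"gripper": 60}
    - {"dx": 1,"dy": 1,"dz": 0,"rx": 0,"ry": 0,"rz": 0,"gripper": 60}

```text
time_s: 2.82
ee_pos: [570.2, 262.4, 279.0]
tcp_rot: [3.141, -0.003, 0.001]
force: [0.2, -0.6, 0.0]
gripper_width: 0.699
```

Emit:
drive_tool:
  deltas:
    - {"dx": 0.35,"dy": 0.35,"dz": 0,"rx": 0,"ry": 0,"rz": 0,"gripper": 60}
    - {"dx": 0.7,"dy": 0.7,"dz": 0,"rx": 0,"ry": 0,"rz": 0,"gripper": 60}
    - {"dx": 0.9,"dy": 1,"dz": 0,"rx": 0,"ry": 0,"rz": 0,"gripper": 60}
    - {"dx": 0.9,"dy": 1,"dz": 0,"rx": 0,"ry": 0,"rz": 0,"gripper": 60}
    - {"dx": 0.9,"dy": 1,"dz": 0,"rx": 0,"ry": 0,"rz": 0,"gripper": 60}

```text
time_s: 3.23
ee_pos: [641.4, 182.8, 278.5]
tcp_rot: [3.141, -0.006, -0.001]
force: [-0.6, 0.0, -0.6]
gripper_width: 0.702
```

```bash
python3 - <<'E'
from h import *
print(state()["ee_pos"],state()["time_s"])
M=vision.camera_model("wrist")
im,d=vision.camera("wrist"); cv2.imwrite("pics/w1.png",im); np.save("w1.npy",d)
import json; json.dump({k:np.array(v).tolist() for k,v in M.items() if k in("intrinsics","cam_to_world")},open("w1.json","w"))
for r in spotter.spot_point("latch_hole","wrist"):
    u,v=r["point"]; print(r, onplane("wrist",u,v,128), d[int(v),int(u)])
E
```

```text
[641.37370621 182.80324789 278.54197264] 3.2333
{'point': [349.0, 252.2], 'conf': 0.73} [671.52137572 155.24407372 128.        ] 347.02188
```

View pics/w1.png

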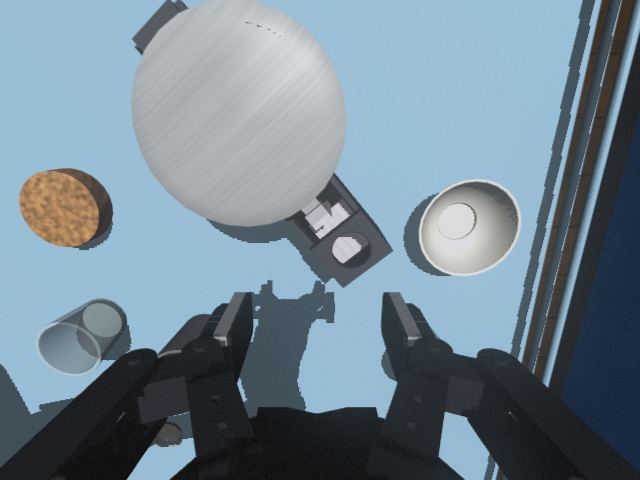

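```bash
python3 - <<'E'
from h import *
im=cv2.imread("pics/w1.png")
c=cv2.resize(im[190:300,280:400],None,fx=5,fy=5,interpolation=cv2.INTER_CUBIC)
cv2.imwrite("pics/w1c.png",np.clip(c.astype(float)*1.5,0,255).astype(np.uint8))
for uv in [(349,252),(350.5,249.5)]: print(onplane("wrist",*uv,128))
# lid circle
d=np.load("w1.npy"); W=cloud("wrist",d); P=W.reshape(-1,3)
m=(abs(P[:,2]-149)<4)&(np.hypot(P[:,0]-584,P[:,1]-263)<100); q=P[m]; print("lid",cv2.minEnclosingCircle(q[:,:2].astype(np.float32)), len(q))
E
```

```text
[671.51566146 155.44315572 128.        ]
[672.84259452 157.92381535 128.        ]
lid ((588.4117431640625, 257.44195556640625), 91.50566864013672) 30443
```

View pics/w1c.png

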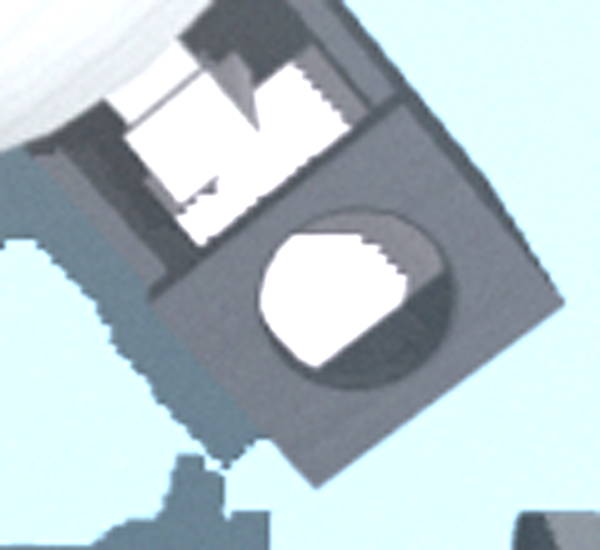

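Emit:
drive_tool:
  deltas:
    - {"dx": -0.05,"dy": 0.45,"dz": 0,"rx": 0,"ry": 0,"rz": 0,"gripper": 60}
    - {"dx": -0.15,"dy": 0.9,"dz": 0,"rx": 0,"ry": 0,"rz": 0,"gripper": 60}
    - {"dx": -0.15,"dy": 1,"dz": 0,"rx": 0,"ry": 0,"rz": 0,"gripper": 60}

```text
time_s: 3.58
ee_pos: [626.5, 101.9, 279.3]
tcp_rot: [3.139, -0.0, -0.003]
force: [-1.1, -0.1, 0.0]
gripper_width: 0.702
```

Emit:
drive_tool:
  deltas:
    - {"dx": -0.05,"dy": 0.45,"dz": 0,"rx": 0,"ry": 0,"rz": 0,"gripper": 60}
    - {"dx": -0.15,"dy": 0.9,"dz": 0,"rx": 0,"ry": 0,"rz": 0,"gripper": 60}
    - {"dx": -0.15,"dy": 1,"dz": 0,"rx": 0,"ry": 0,"rz": 0,"gripper": 60}

```text
time_s: 3.83
ee_pos: [614.9, 21.7, 279.5]
tcp_rot: [3.139, -0.002, -0.002]
force: [0.1, 0.2, -0.1]
gripper_width: 0.702
```

Emit:
drive_tool:
  deltas:
    - {"dx": -0.05,"dy": 0.45,"dz": 0,"rx": 0,"ry": 0,"rz": 0,"gripper": 60}
    - {"dx": -0.15,"dy": 0.9,"dz": 0,"rx": 0,"ry": 0,"rz": 0,"gripper": 60}
    - {"dx": -0.15,"dy": 1,"dz": 0,"rx": 0,"ry": 0,"rz": 0,"gripper": 60}

```text
time_s: 4.08
ee_pos: [603.4, -58.2, 279.5]
tcp_rot: [3.139, -0.002, -0.001]
force: [0.8, 0.8, -0.1]
gripper_width: 0.706
```

Emit:
drive_tool:
  deltas:
    - {"dx": -0.05,"dy": 0.45,"dz": 0,"rx": 0,"ry": 0,"rz": 0,"gripper": 60}
    - {"dx": -0.15,"dy": 0.9,"dz": 0,"rx": 0,"ry": 0,"rz": 0,"gripper": 60}
    - {"dx": -0.15,"dy": 1,"dz": 0,"rx": 0,"ry": 0,"rz": 0,"gripper": 60}

```text
time_s: 4.33
ee_pos: [591.8, -138.3, 279.5]
tcp_rot: [3.139, -0.002, -0.0]
force: [0.2, 0.1, 0.6]
gripper_width: 0.7
```

Emit:
drive_tool:
  deltas:
    - {"dx": -0.05,"dy": 0.45,"dz": 0,"rx": 0,"ry": 0,"rz": 0,"gripper": 60}
    - {"dx": -0.15,"dy": 0.9,"dz": 0,"rx": 0,"ry": 0,"rz": 0,"gripper": 60}
    - {"dx": -0.15,"dy": 1,"dz": 0,"rx": 0,"ry": 0,"rz": 0,"gripper": 60}

```text
time_s: 4.58
ee_pos: [580.2, -218.5, 279.5]
tcp_rot: [3.139, -0.003, -0.0]
force: [-0.1, -0.3, 0.4]
gripper_width: 0.704
```

Emit:
drive_tool:
  deltas:
    - {"dx": -0.05,"dy": 0.45,"dz": 0,"rx": 0,"ry": 0,"rz": 0,"gripper": 60}
    - {"dx": -0.15,"dy": 0.9,"dz": 0,"rx": 0,"ry": 0,"rz": 0,"gripper": 60}
    - {"dx": -0.15,"dy": 1,"dz": 0,"rx": 0,"ry": 0,"rz": 0,"gripper": 60}
    - {"dx": -0.15,"dy": 1,"dz": 0,"rx": 0,"ry": 0,"rz": 0,"gripper": 60}

```text
time_s: 4.92
ee_pos: [569.0, -296.5, 279.2]
tcp_rot: [3.142, -0.004, 0.001]
force: [1.1, 0.3, 0.1]
gripper_width: 0.7
```

Emit:
drive_tool:
  deltas:
    - {"dx": -0.05,"dy": 0.31,"dz": 0,"rx": 0,"ry": 0,"rz": 0,"gripper": 60}
    - {"dx": -0.05,"dy": 0.31,"dz": 0,"rx": 0,"ry": 0,"rz": 0,"gripper": 60}
    - {"dx": -0.05,"dy": 0.31,"dz": 0.15,"rx": 0,"ry": 0,"rz": 0,"gripper": 60}
    - {"dx": -0.05,"dy": 0.31,"dz": 0.15,"rx": 0,"ry": 0,"rz": 0,"gripper": 60}

```text
time_s: 5.25
ee_pos: [564.2, -317.5, 265.0]
tcp_rot: [-3.139, -0.002, 0.004]
force: [-0.8, 1.0, -0.9]
gripper_width: 0.706
```

```bash
python3 - <<'E'
from h import *
print(state()["ee_pos"],state()["time_s"])
im,d=vision.camera("wrist"); cv2.imwrite("pics/w2.png",im)
for r in spotter.spot_point("dowel_center","wrist"): print(r)
W=cloud("wrist",d);P=W.reshape(-1,3)
m=(np.hypot(P[:,0]-565,P[:,1]+322)<20)&(P[:,2]>60)&(P[:,2]<210);q=P[m]
print(len(q),q.min(0),q.max(0)); t=q[q[:,2]>190]; print(len(t),t.min(0),t.max(0),t.mean(0))
s,ds=vision.camera("scene"); cv2.imwrite("pics/s2.png",s)
E
```

```text
[ 564.24027396 -317.48341461  264.97006554] 5.25
{'point': [213.0, 176.7], 'conf': 0.91}
{'point': [314.6, 221.0], 'conf': 0.88}
{'point': [351.6, 338.0], 'conf': 0.88}
1182 [ 557.24488576 -329.84844336   60.15707337] [ 573.26541816 -314.16718917  201.11428784]
469 [ 557.65603068 -329.84844336  190.01797478] [ 572.96564145 -314.16718917  201.11428784] [ 565.22722955 -321.01359867  198.17748783]
```

View pics/w2.png

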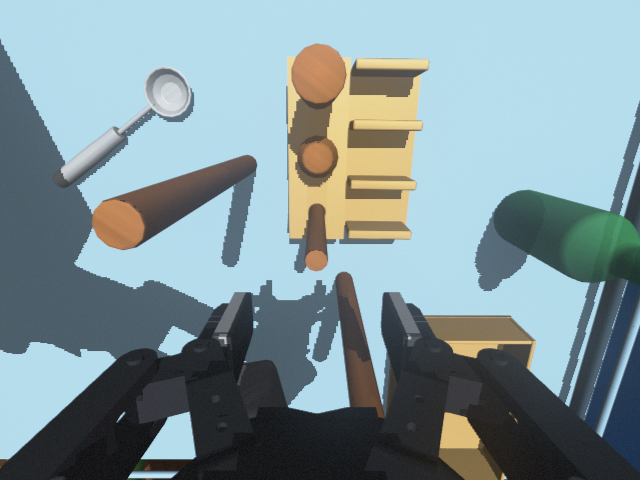

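View pics/s2.png

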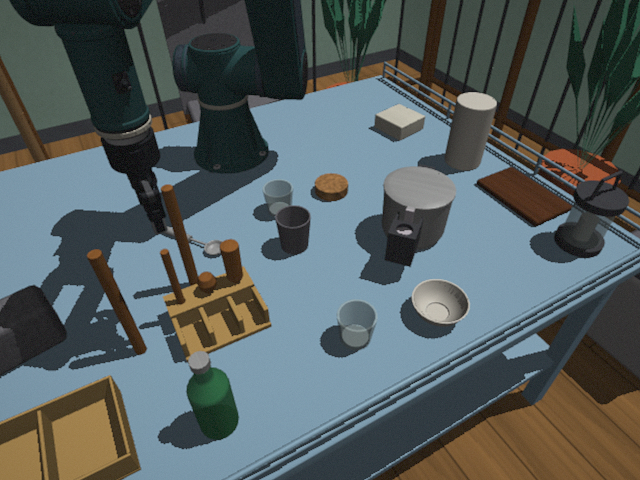

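Emit:
drive_tool:
  deltas:
    - {"dx": 0,"dy": 0,"dz": 0.2,"rx": 0,"ry": 0,"rz": 0,"gripper": 60}
    - {"dx": 0,"dy": 0,"dz": 0.4,"rx": 0,"ry": 0,"rz": 0,"gripper": 60}
    - {"dx": 0,"dy": 0,"dz": 0.4,"rx": 0,"ry": 0,"rz": 0,"gripper": 60}
    - {"dx": 0,"dy": 0,"dz": 0.4,"rx": 0,"ry": 0,"rz": 0,"gripper": 60}

```text
time_s: 5.73
ee_pos: [564.3, -319.3, 234.8]
tcp_rot: [-3.14, -0.001, 0.003]
force: [0.2, -0.7, -0.8]
gripper_width: 0.703
```

Emit:
drive_tool:
  deltas:
    - {"dx": 0.01,"dy": 0.03,"dz": 0.2,"rx": 0,"ry": 0,"rz": 0,"gripper": 60}
    - {"dx": 0.01,"dy": 0.03,"dz": 0.4,"rx": 0,"ry": 0,"rz": 0,"gripper": 60}
    - {"dx": 0.01,"dy": 0.03,"dz": 0.6,"rx": 0,"ry": 0,"rz": 0,"gripper": 60}
    - {"dx": 0.01,"dy": 0.03,"dz": 0.64,"rx": 0,"ry": 0,"rz": 0,"gripper": 60}
    - {"dx": 0.01,"dy": 0.03,"dz": 0.64,"rx": 0,"ry": 0,"rz": 0,"gripper": 60}

```text
time_s: 6.15
ee_pos: [565.2, -322.3, 184.0]
tcp_rot: [-3.141, -0.0, 0.002]
force: [0.2, -0.4, 1.2]
gripper_width: 0.701
```

Emit:
drive_tool:
  deltas:
    - {"dx": 0,"dy": 0,"dz": 0.2,"rx": 0,"ry": 0,"rz": 0,"gripper": 60}
    - {"dx": 0,"dy": 0,"dz": 0.4,"rx": 0,"ry": 0,"rz": 0,"gripper": 60}
    - {"dx": 0,"dy": 0,"dz": 0.6,"rx": 0,"ry": 0,"rz": 0,"gripper": 60}
    - {"dx": 0,"dy": 0,"dz": 0.64,"rx": 0,"ry": 0,"rz": 0,"gripper": 60}
    - {"dx": 0,"dy": 0,"dz": 0.64,"rx": 0,"ry": 0,"rz": 0,"gripper": 60}
    - {"dx": 0,"dy": 0,"dz": 0.64,"rx": 0,"ry": 0,"rz": 0,"gripper": 60}

```text
time_s: 6.65
ee_pos: [566.2, -323.3, 134.4]
tcp_rot: [3.14, 0.0, 0.002]
force: [0.9, -0.4, 0.9]
gripper_width: 0.702
```

```bash
python3 - <<'E'
from h import *
print(state()["ee_pos"],state()["time_s"])
im,d=vision.camera("wrist"); cv2.imwrite("pics/w3.png",im)
E
```

```text
[ 566.22573833 -323.27071186  134.4027119 ] 6.65
```

View pics/w3.png

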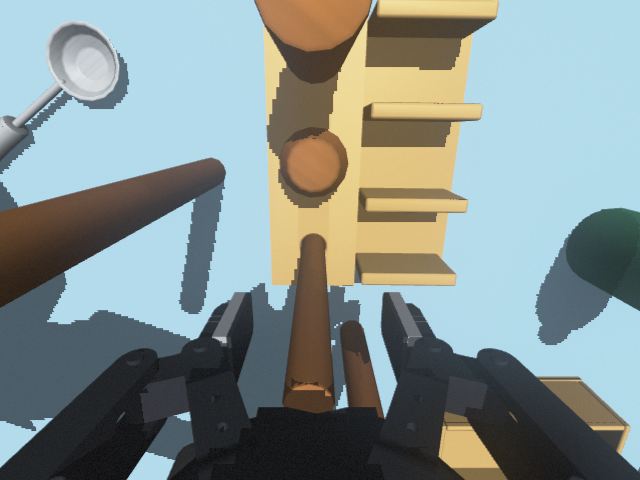

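Emit:
drive_tool:
  deltas:
    - {"dx": 0,"dy": -0.01,"dz": 0.01,"rx": 0,"ry": 0,"rz": 0,"gripper": 5}
    - {"dx": 0,"dy": -0.01,"dz": 0.01,"rx": 0,"ry": 0,"rz": 0,"gripper": 5}
    - {"dx": 0,"dy": -0.01,"dz": 0.01,"rx": 0,"ry": 0,"rz": 0,"gripper": 5}
    - {"dx": 0,"dy": -0.01,"dz": 0.01,"rx": 0,"ry": 0,"rz": 0,"gripper": 5}
    - {"dx": 0,"dy": -0.01,"dz": 0.01,"rx": 0,"ry": 0,"rz": 0,"gripper": 5}
    - {"dx": 0,"dy": -0.01,"dz": 0.01,"rx": 0,"ry": 0,"rz": 0,"gripper": 5}
    - {"dx": 0,"dy": -0.01,"dz": 0.01,"rx": 0,"ry": 0,"rz": 0,"gripper": 5}
    - {"dx": 0,"dy": -0.01,"dz": 0.01,"rx": 0,"ry": 0,"rz": 0,"gripper": 5}
  grip_force: 60

```text
time_s: 7.37
ee_pos: [565.1, -322.2, 132.8]
tcp_rot: [3.141, 0.0, -0.001]
force: [-2.9, 0.5, 5.6]
gripper_width: 0.172
```

Emit:
drive_tool:
  deltas:
    - {"dx": 0,"dy": 0,"dz": -0.1,"rx": 0,"ry": 0,"rz": 0,"gripper": 5}
    - {"dx": 0,"dy": 0,"dz": -0.25,"rx": 0,"ry": 0,"rz": 0,"gripper": 5}
    - {"dx": 0,"dy": 0,"dz": -0.4,"rx": 0,"ry": 0,"rz": 0,"gripper": 5}
    - {"dx": 0,"dy": 0,"dz": -0.55,"rx": 0,"ry": 0,"rz": 0,"gripper": 5}
    - {"dx": 0,"dy": 0,"dz": -0.7,"rx": 0,"ry": 0,"rz": 0,"gripper": 5}

```text
time_s: 7.78
ee_pos: [565.7, -322.1, 189.9]
tcp_rot: [3.141, -0.0, 0.001]
force: [0.2, -1.1, -0.3]
gripper_width: 0.172
```

Emit:
drive_tool:
  deltas:
    - {"dx": 0,"dy": 0,"dz": -0.25,"rx": 0,"ry": 0,"rz": 0,"gripper": 5}
    - {"dx": 0,"dy": 0,"dz": -0.5,"rx": 0,"ry": 0,"rz": 0,"gripper": 5}
    - {"dx": 0,"dy": 0,"dz": -0.75,"rx": 0,"ry": 0,"rz": 0,"gripper": 5}
    - {"dx": 0,"dy": 0,"dz": -0.75,"rx": 0,"ry": 0,"rz": 0,"gripper": 5}

```text
time_s: 8.12
ee_pos: [567.9, -323.6, 254.2]
tcp_rot: [3.136, 0.0, 0.012]
force: [0.8, 0.3, 0.6]
gripper_width: 0.17
```

Emit:
drive_tool:
  deltas:
    - {"dx": 0,"dy": 0,"dz": -0.25,"rx": 0,"ry": 0,"rz": 0,"gripper": 5}
    - {"dx": 0,"dy": 0,"dz": -0.5,"rx": 0,"ry": 0,"rz": 0,"gripper": 5}
    - {"dx": 0,"dy": 0,"dz": -0.75,"rx": 0,"ry": 0,"rz": 0,"gripper": 5}
    - {"dx": 0,"dy": 0,"dz": -0.75,"rx": 0,"ry": 0,"rz": 0,"gripper": 5}

```text
time_s: 8.45
ee_pos: [567.3, -323.2, 313.0]
tcp_rot: [3.137, -0.0, 0.01]
force: [0.9, -0.2, 0.4]
gripper_width: 0.171
```

```bash
python3 - <<'E'
from h import *
s=state();print(s["ee_pos"],s["time_s"],s["force"],s["gripper_width"])
im,d=vision.camera("wrist"); cv2.imwrite("pics/w4.png",im)
im2,d2=vision.camera("scene"); cv2.imwrite("pics/s4.png",im2)
P=cloud("scene",d2).reshape(-1,3); x,y,z=s["ee_pos"]
m=(np.hypot(P[:,0]-x,P[:,1]-y)<25)&(P[:,2]>100)&(P[:,2]<z-5);q=P[m]; print(len(q),q.min(0),q.max(0))
for lo in range(160,300,30):
    t=q[(q[:,2]>lo)&(q[:,2]<lo+30)]; 
    if len(t): print(lo,t.mean(0),len(t))
E
```

```text
[ 567.26882681 -323.18889206  313.00586712] 8.45 [ 0.88827865 -0.17727871  0.38090136] 0.171174530544228
498 [ 564.86933305 -332.39364705  188.67898486] [ 577.39100717 -316.21854869  306.95342636]
160 [ 572.14364695 -324.93367079  189.12383457] 6
190 [ 572.65949375 -324.75924797  205.58435974] 115
220 [ 572.4364313  -324.49964158  235.21282516] 121
250 [ 572.35008813 -324.40762889  264.61907851] 131
280 [ 572.63139446 -324.27765362  292.81399795] 125
```

View pics/w4.png

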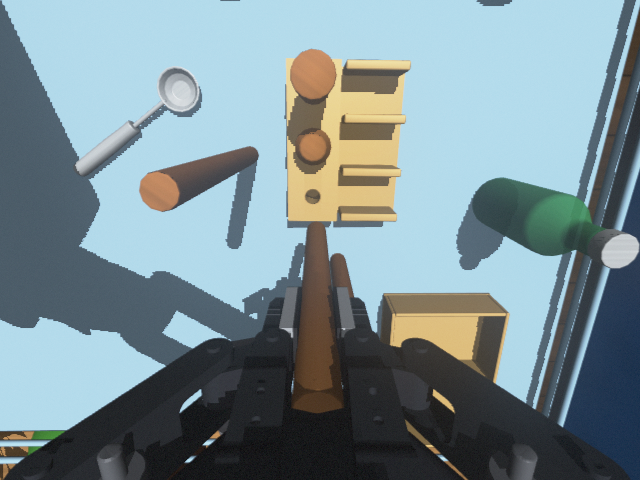

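View pics/s4.png

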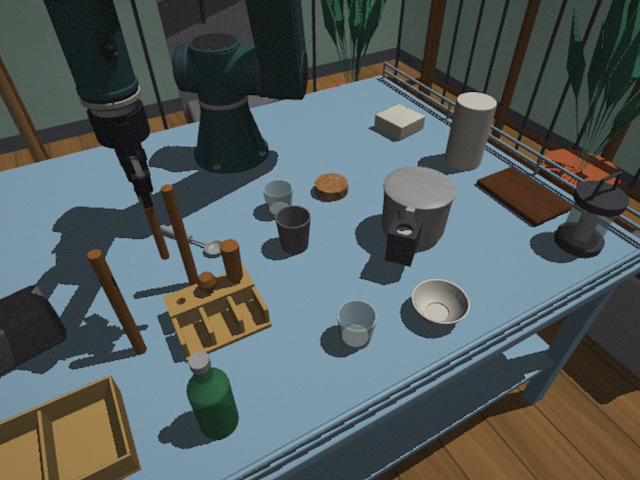

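Emit:
drive_tool:
  deltas:
    - {"dx": 0.1,"dy": -0.3,"dz": 0,"rx": 0,"ry": 0,"rz": 0,"gripper": 5}
    - {"dx": 0.2,"dy": -0.6,"dz": 0,"rx": 0,"ry": 0,"rz": 0,"gripper": 5}
    - {"dx": 0.3,"dy": -1,"dz": 0,"rx": 0,"ry": 0,"rz": 0,"gripper": 5}

```text
time_s: 8.8
ee_pos: [588.7, -242.2, 306.1]
tcp_rot: [-3.141, 0.004, 0.004]
force: [0.5, 0.0, -0.8]
gripper_width: 0.17
```

Emit:
drive_tool:
  deltas:
    - {"dx": 0.1,"dy": -0.4,"dz": 0,"rx": 0,"ry": 0,"rz": 0,"gripper": 5}
    - {"dx": 0.2,"dy": -0.8,"dz": 0,"rx": 0,"ry": 0,"rz": 0,"gripper": 5}
    - {"dx": 0.3,"dy": -1,"dz": 0,"rx": 0,"ry": 0,"rz": 0,"gripper": 5}

```text
time_s: 9.05
ee_pos: [612.5, -157.9, 306.3]
tcp_rot: [-3.139, -0.003, 0.005]
force: [-0.1, -0.6, -0.5]
gripper_width: 0.17
```

Emit:
drive_tool:
  deltas:
    - {"dx": 0.1,"dy": -0.4,"dz": 0,"rx": 0,"ry": 0,"rz": 0,"gripper": 5}
    - {"dx": 0.2,"dy": -0.8,"dz": 0,"rx": 0,"ry": 0,"rz": 0,"gripper": 5}
    - {"dx": 0.3,"dy": -1,"dz": 0,"rx": 0,"ry": 0,"rz": 0,"gripper": 5}

```text
time_s: 9.3
ee_pos: [636.5, -78.1, 306.2]
tcp_rot: [-3.139, -0.003, 0.005]
force: [-0.2, 0.5, -0.1]
gripper_width: 0.171
```

Emit:
drive_tool:
  deltas:
    - {"dx": 0.1,"dy": -0.4,"dz": 0,"rx": 0,"ry": 0,"rz": 0,"gripper": 5}
    - {"dx": 0.2,"dy": -0.8,"dz": 0,"rx": 0,"ry": 0,"rz": 0,"gripper": 5}
    - {"dx": 0.3,"dy": -1,"dz": 0,"rx": 0,"ry": 0,"rz": 0,"gripper": 5}

```text
time_s: 9.55
ee_pos: [660.5, 1.8, 306.1]
tcp_rot: [-3.139, -0.003, 0.005]
force: [0.0, 0.6, -0.7]
gripper_width: 0.171
```

Emit:
drive_tool:
  deltas:
    - {"dx": 0.05,"dy": -0.4,"dz": 0,"rx": 0,"ry": 0,"rz": 0,"gripper": 5}
    - {"dx": 0.1,"dy": -0.8,"dz": 0,"rx": 0,"ry": 0,"rz": 0,"gripper": 5}
    - {"dx": 0.1,"dy": -1,"dz": 0,"rx": 0,"ry": 0,"rz": 0,"gripper": 5}
    - {"dx": 0.1,"dy": -1,"dz": 0,"rx": 0,"ry": 0,"rz": 0,"gripper": 5}

```text
time_s: 9.88
ee_pos: [668.4, 81.8, 306.2]
tcp_rot: [-3.14, -0.006, 0.005]
force: [-0.3, -0.3, -1.8]
gripper_width: 0.17
```

Emit:
drive_tool:
  deltas:
    - {"dx": 0.06,"dy": -0.3,"dz": 0,"rx": 0,"ry": 0,"rz": 0,"gripper": 5}
    - {"dx": 0.06,"dy": -0.6,"dz": 0,"rx": 0,"ry": 0,"rz": 0,"gripper": 5}
    - {"dx": 0.06,"dy": -0.93,"dz": 0,"rx": 0,"ry": 0,"rz": 0,"gripper": 5}
    - {"dx": 0.06,"dy": -0.93,"dz": 0,"rx": 0,"ry": 0,"rz": 0,"gripper": 5}
    - {"dx": 0.06,"dy": -0.93,"dz": 0,"rx": 0,"ry": 0,"rz": 0,"gripper": 5}
    - {"dx": 0.06,"dy": -0.93,"dz": 0,"rx": 0,"ry": 0,"rz": 0,"gripper": 5}

```text
time_s: 10.38
ee_pos: [673.9, 151.1, 307.3]
tcp_rot: [3.14, -0.001, -0.002]
force: [0.2, -0.3, -0.7]
gripper_width: 0.171
```

```bash
python3 - <<'E'
from h import *
s=state();print(s["ee_pos"],s["time_s"],s["force"],s["gripper_width"])
im,d=vision.camera("wrist"); cv2.imwrite("pics/w5.png",im)
for r in spotter.spot_point("latch_hole","wrist"): print(r,onplane("wrist",*r["point"],128))
im2,d2=vision.camera("scene"); cv2.imwrite("pics/s5.png",cv2.resize(im2[80:280,300:500],None,fx=3,fy=3))
im3,d3=vision.camera("top"); cv2.imwrite("pics/t5.png",cv2.resize(im3[170:270,190:290],None,fx=5,fy=5))
x,y,z=s["ee_pos"]
for n,dd in (("scene",d2),("wrist",d)):
    P=cloud(n,dd).reshape(-1,3); m=(np.hypot(P[:,0]-x,P[:,1]-y)<25)&(P[:,2]>160)&(P[:,2]<z-15);q=P[m]
    print(n,len(q),q.min(0),q.max(0))
    for lo in range(170,290,30):
        t=q[(q[:,2]>lo)&(q[:,2]<lo+30)]
        if len(t): print(lo,(t.min(0)+t.max(0))/2,len(t),t.mean(0))
E
```

```text
[673.85072832 151.09614699 307.29123168] 10.3833 [ 0.18096389 -0.28699742 -0.73757949] 0.17140589720841426
{'point': [315.1, 210.7], 'conf': 0.8} [673.97630445 153.9472304  128.        ]
scene 348 [667.69585947 139.2207519  183.37987681] [684.36120862 154.37001891 292.23115357]
170 [675.90007734 146.78707306 191.65879541] 47 [677.782397   144.97577475 192.3802139 ]
200 [675.79342475 146.98256012 214.8222588 ] 91 [677.95191763 145.2352973  215.42810637]
230 [676.85417372 146.39397101 245.1686299 ] 96 [678.26414876 145.13714893 245.14822786]
260 [677.04924166 147.30424769 275.10554102] 107 [678.32835683 145.40137621 275.2121524 ]
wrist 1280 [666.89538056 150.7295925  184.13513249] [683.37279288 159.48797497 292.27557328]
170 [674.68899842 155.33616122 192.01639786] 99 [674.78184165 157.25085555 192.42610907]
200 [675.07088005 155.12680579 215.20968814] 244 [674.9580822  157.28656664 216.15724623]
230 [675.13976946 155.36504693 245.07429899] 348 [675.1230897  157.25663165 246.19885942]
260 [675.36125691 155.07073471 275.00228655] 530 [675.29258909 157.25040489 276.04757017]
```

View pics/w5.png

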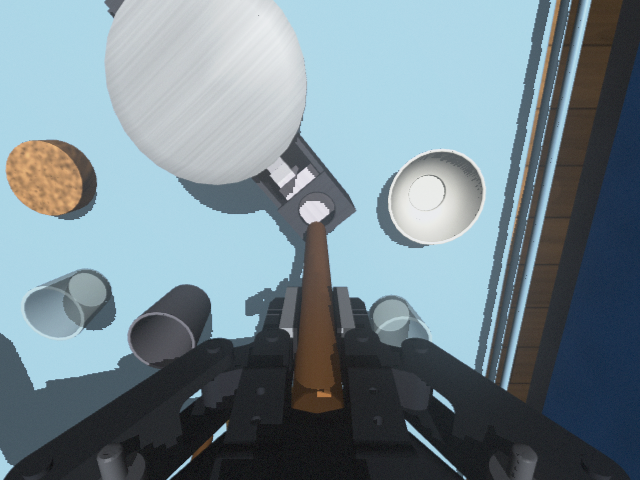

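View pics/s5.png

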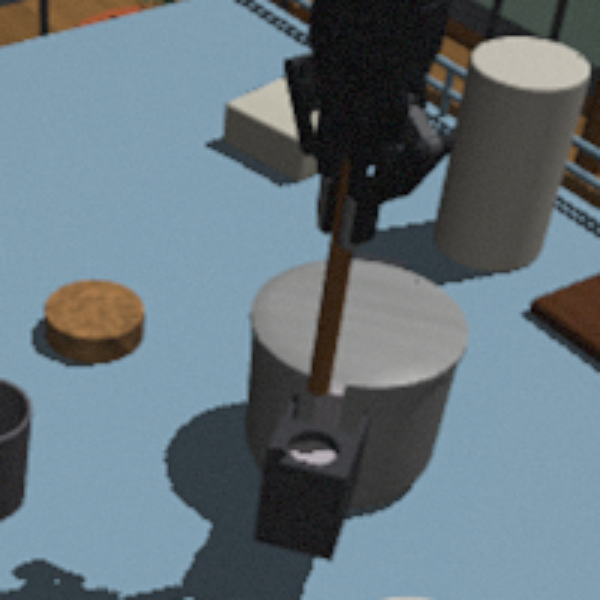

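```bash
python3 - <<'E'
from h import *
im=cv2.imread("pics/w5.png")
a=cv2.resize(im[170:250,270:370],None,fx=6,fy=6,interpolation=cv2.INTER_CUBIC)
cv2.imwrite("pics/w5c.png",np.clip(a*1.5,0,255).astype(np.uint8))
E
```

```text
(no output)
```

View pics/w5c.png

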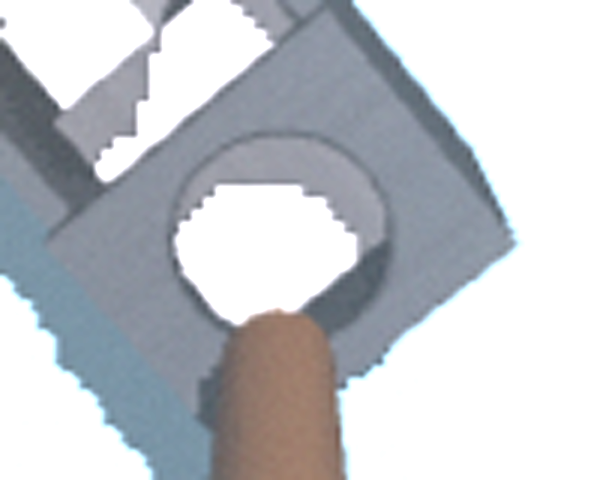

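View pics/t5.png

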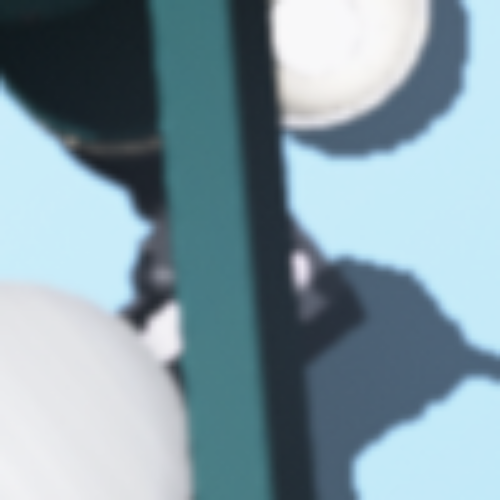

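```bash
python3 - <<'E'
from h import *
print(state()["ee_pos"],onplane("wrist",316.8,209.5,128),onplane("wrist",317,221.7,183.4))
E
```

```text
[674.23197691 151.08078238 307.96449714] [675.87840189 155.41872313 128.        ] [676.00636977 157.93291405 183.4       ]
```

Emit:
drive_tool:
  deltas:
    - {"dx": 0,"dy": -0.06,"dz": 0,"rx": 0,"ry": 0,"rz": 0,"gripper": 5}
    - {"dx": 0,"dy": -0.06,"dz": 0.15,"rx": 0,"ry": 0,"rz": 0,"gripper": 5}
    - {"dx": 0,"dy": -0.06,"dz": 0.3,"rx": 0,"ry": 0,"rz": 0,"gripper": 5}
    - {"dx": 0,"dy": -0.06,"dz": 0.45,"rx": 0,"ry": 0,"rz": 0,"gripper": 5}
    - {"dx": 0,"dy": -0.06,"dz": 0.56,"rx": 0,"ry": 0,"rz": 0,"gripper": 5}
    - {"dx": 0,"dy": -0.06,"dz": 0.56,"rx": 0,"ry": 0,"rz": 0,"gripper": 5}
    - {"dx": 0,"dy": -0.06,"dz": 0.56,"rx": 0,"ry": 0,"rz": 0,"gripper": 5}

```text
time_s: 11.17
ee_pos: [673.5, 157.2, 261.8]
tcp_rot: [3.141, 0.0, -0.004]
force: [0.1, 0.2, -0.3]
gripper_width: 0.17
```

```bash
python3 - <<'E'
from h import *
s=state();print(s["ee_pos"],s["time_s"],s["force"],s["gripper_width"])
im,d=vision.camera("wrist"); 
im2,d2=vision.camera("scene")
a=cv2.resize(im[150:270,260:380],(400,400),interpolation=cv2.INTER_CUBIC);b=cv2.resize(im2[150:270,340:460],(400,400),interpolation=cv2.INTER_CUBIC)
cv2.imwrite("pics/c6.png",np.clip(np.hstack([a,b])*1.5,0,255).astype(np.uint8))
E
```

```text
[673.49886318 157.16250437 261.82672225] 11.1667 [ 0.10369949  0.19109635 -0.32421708] 0.16982450662870796
```

View pics/c6.png

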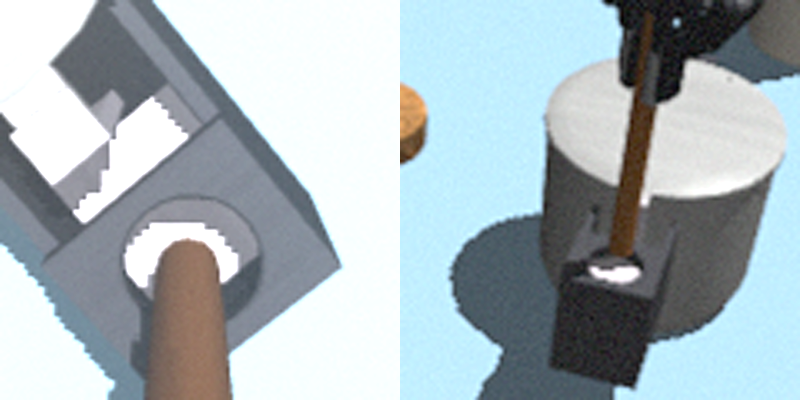

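Emit:
drive_tool:
  deltas:
    - {"dx": 0,"dy": 0,"dz": 0.12,"rx": 0,"ry": 0,"rz": 0,"gripper": 5}
    - {"dx": 0,"dy": 0,"dz": 0.24,"rx": 0,"ry": 0,"rz": 0,"gripper": 5}
    - {"dx": 0,"dy": 0,"dz": 0.36,"rx": 0,"ry": 0,"rz": 0,"gripper": 5}
    - {"dx": 0,"dy": 0,"dz": 0.48,"rx": 0,"ry": 0,"rz": 0,"gripper": 5}
    - {"dx": 0,"dy": 0,"dz": 0.48,"rx": 0,"ry": 0,"rz": 0,"gripper": 5}
    - {"dx": 0,"dy": 0,"dz": 0.48,"rx": 0,"ry": 0,"rz": 0,"gripper": 5}

```text
time_s: 11.77
ee_pos: [673.4, 157.1, 223.5]
tcp_rot: [3.141, -0.0, -0.004]
force: [-0.1, -0.1, -0.6]
gripper_width: 0.169
```

Emit:
drive_tool:
  deltas:
    - {"dx": 0,"dy": 0,"dz": 0.05,"rx": 0,"ry": 0,"rz": 0,"gripper": 5}
    - {"dx": 0,"dy": 0,"dz": 0.09,"rx": 0,"ry": 0,"rz": 0,"gripper": 5}
    - {"dx": 0,"dy": 0,"dz": 0.13,"rx": 0,"ry": 0,"rz": 0,"gripper": 5}
    - {"dx": 0,"dy": 0,"dz": 0.16,"rx": 0,"ry": 0,"rz": 0,"gripper": 5}
    - {"dx": 0,"dy": 0,"dz": 0.19,"rx": 0,"ry": 0,"rz": 0,"gripper": 5}
    - {"dx": 0,"dy": 0,"dz": 0.2,"rx": 0,"ry": 0,"rz": 0,"gripper": 5}
    - {"dx": 0,"dy": 0,"dz": 0.2,"rx": 0,"ry": 0,"rz": 0,"gripper": 5}

```text
time_s: 12.35
ee_pos: [674.5, 157.7, 209.9]
tcp_rot: [-3.141, 0.0, -0.002]
force: [-1.7, 0.8, 7.1]
gripper_width: 0.173
```

```bash
python3 - <<'E'
from h import *
s=state();print(s["ee_pos"],s["time_s"],s["force"],s["gripper_width"])
im2,d2=vision.camera("scene"); cv2.imwrite("pics/s7.png",im2)
E
```

```text
[674.53840546 157.65043957 209.88861767] 12.35 [-1.70822542  0.80834762  7.12885175] 0.17341627234219245
```

View pics/s7.png

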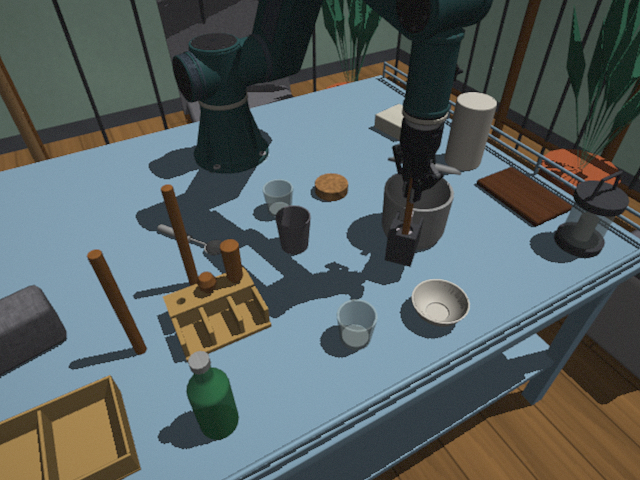

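Emit:
drive_tool:
  deltas:
    - {"dx": 0,"dy": 0,"dz": 0.02,"rx": 0,"ry": 0,"rz": 0,"gripper": 5}
    - {"dx": 0,"dy": 0,"dz": 0.02,"rx": 0,"ry": 0,"rz": 0,"gripper": 5}
    - {"dx": 0,"dy": 0,"dz": 0.02,"rx": 0,"ry": 0,"rz": 0,"gripper": 5}
    - {"dx": 0,"dy": 0,"dz": 0.02,"rx": 0,"ry": 0,"rz": 0,"gripper": 5}
    - {"dx": 0,"dy": 0,"dz": 0.02,"rx": 0,"ry": 0,"rz": 0,"gripper": 5}
    - {"dx": 0,"dy": 0,"dz": 0.02,"rx": 0,"ry": 0,"rz": 0,"gripper": 5}
    - {"dx": 0,"dy": 0,"dz": 0.02,"rx": 0,"ry": 0,"rz": 0,"gripper": 5}
    - {"dx": 0,"dy": 0,"dz": 0.02,"rx": 0,"ry": 0,"rz": 0,"gripper": 5}
    - {"dx": 0,"dy": 0,"dz": 0.02,"rx": 0,"ry": 0,"rz": 0,"gripper": 5}

```text
time_s: 13.15
ee_pos: [674.5, 157.8, 208.8]
tcp_rot: [-3.141, -0.0, -0.002]
force: [-2.0, 1.8, 7.5]
gripper_width: 0.173
```

```bash
python3 - <<'E'
from h import *
s=state();print(s["ee_pos"],s["time_s"],s["force"],s["gripper_width"])
im,d=vision.camera("wrist"); 
im2,d2=vision.camera("scene")
a=cv2.resize(im,(533,400));b=cv2.resize(im2[90:290,350:482],(264,400))
cv2.imwrite("pics/c8.png",np.clip(np.hstack([a,b])*1.3,0,255).astype(np.uint8))
P=cloud("scene",d2).reshape(-1,3); m=(P[:,2]>170)&(P[:,0]>430)&(P[:,0]<640)&(P[:,1]>220)&(P[:,1]<430); q=P[m]; print(len(q),q.max(0),q.mean(0))
E
```

```text
[674.51885817 157.76333927 208.78661801] 13.15 [-1.9970921   1.75384542  7.51540038] 0.17286533879139296
1111 [603.13089203 375.34368276 299.29191948] [568.78841125 342.75095501 230.77975121]
```

View pics/c8.png

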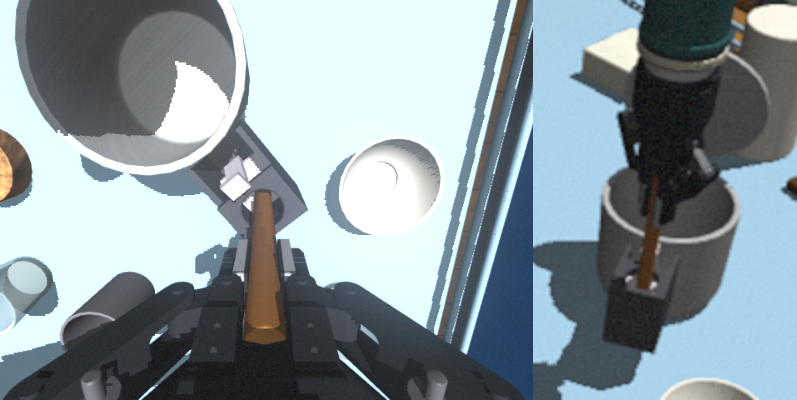

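Emit:
drive_tool:
  deltas:
    - {"dx": 0,"dy": 0,"dz": -0.2,"rx": 0,"ry": 0,"rz": 0,"gripper": 5}
    - {"dx": 0,"dy": 0,"dz": -0.4,"rx": 0,"ry": 0,"rz": 0,"gripper": 5}
    - {"dx": 0,"dy": 0,"dz": -0.6,"rx": 0,"ry": 0,"rz": 0,"gripper": 5}
    - {"dx": 0,"dy": 0,"dz": -0.8,"rx": 0,"ry": 0,"rz": 0,"gripper": 5}
    - {"dx": 0,"dy": 0,"dz": -0.8,"rx": 0,"ry": 0,"rz": 0,"gripper": 5}

```text
time_s: 13.67
ee_pos: [676.1, 157.5, 274.8]
tcp_rot: [-3.141, 0.0, -0.009]
force: [0.7, -0.1, 0.1]
gripper_width: 0.172
```

Emit:
drive_tool:
  deltas:
    - {"dx": 0,"dy": 0,"dz": -0.2,"rx": 0,"ry": 0,"rz": 0,"gripper": 5}
    - {"dx": -0.3,"dy": 0.3,"dz": -0.4,"rx": 0,"ry": 0,"rz": 0,"gripper": 5}
    - {"dx": -0.6,"dy": 0.6,"dz": -0.4,"rx": 0,"ry": 0,"rz": 0,"gripper": 5}
    - {"dx": -1,"dy": 0.9,"dz": -0.4,"rx": 0,"ry": 0,"rz": 0,"gripper": 5}

```text
time_s: 14.0
ee_pos: [594.9, 84.7, 302.9]
tcp_rot: [3.141, 0.001, 0.003]
force: [0.5, -0.5, -0.5]
gripper_width: 0.167
```

Emit:
drive_tool:
  deltas:
    - {"dx": -0.35,"dy": 0.3,"dz": 0,"rx": 0,"ry": 0,"rz": 0,"gripper": 5}
    - {"dx": -0.7,"dy": 0.6,"dz": 0,"rx": 0,"ry": 0,"rz": 0,"gripper": 5}
    - {"dx": -1,"dy": 0.9,"dz": 0,"rx": 0,"ry": 0,"rz": 0,"gripper": 5}
    - {"dx": -1,"dy": 0.9,"dz": 0,"rx": 0,"ry": 0,"rz": 0,"gripper": 5}

```text
time_s: 14.33
ee_pos: [508.8, 10.3, 302.0]
tcp_rot: [3.14, -0.004, -0.008]
force: [-0.7, 0.5, -0.8]
gripper_width: 0.167
```

Emit:
drive_tool:
  deltas:
    - {"dx": -0.2,"dy": 0.2,"dz": 0,"rx": 0,"ry": 0,"rz": 0,"gripper": 5}
    - {"dx": -0.35,"dy": 0.38,"dz": 0,"rx": 0,"ry": 0,"rz": 0,"gripper": 5}
    - {"dx": -0.35,"dy": 0.38,"dz": 0,"rx": 0,"ry": 0,"rz": 0,"gripper": 5}
    - {"dx": -0.35,"dy": 0.38,"dz": 0,"rx": 0,"ry": 0,"rz": 0,"gripper": 5}
    - {"dx": -0.35,"dy": 0.38,"dz": 0,"rx": 0,"ry": 0,"rz": 0,"gripper": 5}

```text
time_s: 14.75
ee_pos: [486.7, -16.7, 302.9]
tcp_rot: [-3.141, 0.001, -0.0]
force: [0.3, -0.8, -0.3]
gripper_width: 0.169
```

```bash
python3 - <<'E'
from h import *
s=state();print(s["ee_pos"],s["time_s"],s["force"],s["gripper_width"])
im,d=vision.camera("wrist"); 
for r in spotter.spot_point("cup_rim","wrist"): print(r,onplane("wrist",*r["point"],95))
im2,d2=vision.camera("scene")
cv2.imwrite("pics/c9.png",np.clip(np.hstack([cv2.resize(im,(533,400)),cv2.resize(im2[120:320,220:352],(264,400))])*1.3,0,255).astype(np.uint8))
x,y,z=s["ee_pos"]
P=cloud("scene",d2).reshape(-1,3); m=(np.hypot(P[:,0]-x,P[:,1]-y)<22)&(P[:,2]>120)&(P[:,2]<z-15);q=P[m];print(q.min(0),q.max(0),q.mean(0))
for lo in range(170,290,30):
    t=q[(q[:,2]>lo)&(q[:,2]<lo+30)]
    if len(t): print(lo,t.mean(0))
m=(abs(P[:,2]-95)<4)&(np.hypot(P[:,0]-480,P[:,1]+21)<60); q=P[m]; print("cup",cv2.minEnclosingCircle(q[:,:2].astype(np.float32)),len(q))
E
```

```text
[486.74797036 -16.74080693 302.93872725] 14.75 [ 0.28288358 -0.79158691 -0.28210964] 0.16887551448757157
{'point': [306.9, 211.0], 'conf': 0.92} [478.00931145 -20.14420205  95.        ]
[481.23298568 -26.90887489 177.39165049] [496.49515854 -10.42296813 287.88650987] [491.89256226 -20.28443219 235.71188926]
170 [491.65900103 -19.91750707 190.18753478]
200 [491.95412304 -20.51944836 214.55657919]
230 [491.79812121 -20.25129514 245.27729805]
260 [492.09057808 -20.33493327 274.63783957]
cup ((480.6214599609375, -21.71709442138672), 43.3535041809082) 198
```

View pics/c9.png

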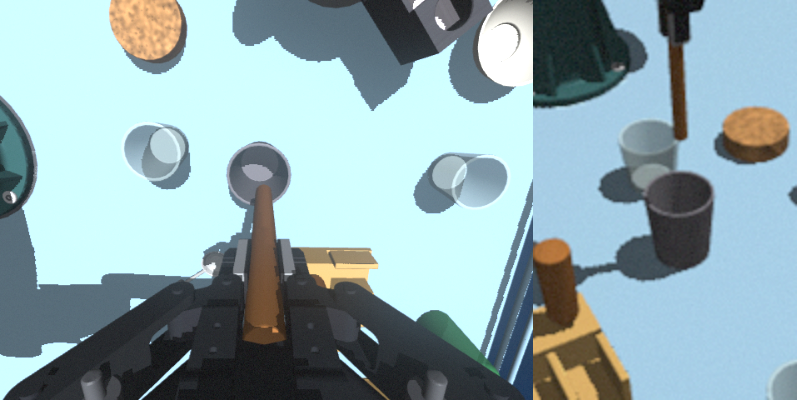

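Emit:
drive_tool:
  deltas:
    - {"dx": -0.08,"dy": 0.05,"dz": 0.1,"rx": 0,"ry": 0,"rz": 0,"gripper": 5}
    - {"dx": -0.08,"dy": 0.05,"dz": 0.3,"rx": 0,"ry": 0,"rz": 0,"gripper": 5}
    - {"dx": -0.08,"dy": 0.05,"dz": 0.5,"rx": 0,"ry": 0,"rz": 0,"gripper": 5}
    - {"dx": -0.08,"dy": 0.05,"dz": 0.7,"rx": 0,"ry": 0,"rz": 0,"gripper": 5}
    - {"dx": -0.08,"dy": 0.05,"dz": 0.8,"rx": 0,"ry": 0,"rz": 0,"gripper": 5}
    - {"dx": -0.08,"dy": 0.05,"dz": 0.8,"rx": 0,"ry": 0,"rz": 0,"gripper": 5}
    - {"dx": -0.08,"dy": 0.05,"dz": 0.8,"rx": 0,"ry": 0,"rz": 0,"gripper": 5}

```text
time_s: 15.48
ee_pos: [479.5, -21.1, 239.0]
tcp_rot: [-3.142, -0.0, 0.002]
force: [0.5, -0.6, -1.1]
gripper_width: 0.172
```

```bash
python3 - <<'E'
from h import *
s=state();print(s["ee_pos"],s["time_s"],s["force"],s["gripper_width"])
im,d=vision.camera("wrist"); 
im2,d2=vision.camera("scene")
cv2.imwrite("pics/c10.png",np.clip(np.hstack([cv2.resize(im[100:340,200:440],(400,400)),cv2.resize(im2[140:280,220:360],(400,400))])*1.5,0,255).astype(np.uint8))
E
```

```text
[479.49865769 -21.05079515 239.0009457 ] 15.4833 [ 0.4884017  -0.60073669 -1.08236752] 0.17156530028965317
```

View pics/c10.png

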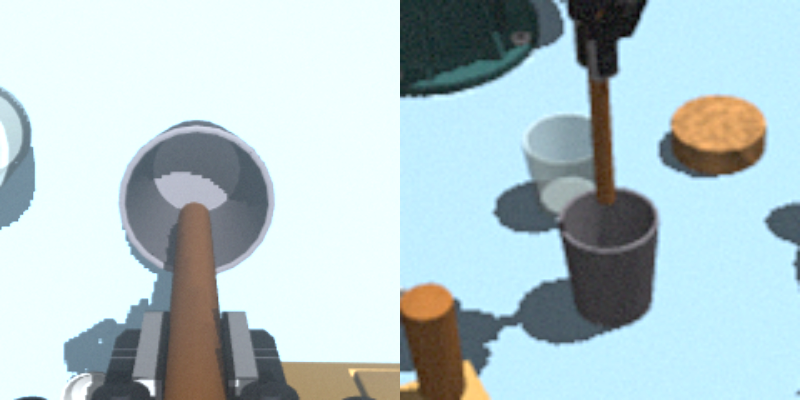

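Emit:
drive_tool:
  deltas:
    - {"dx": 0,"dy": 0,"dz": 0.15,"rx": 0,"ry": 0,"rz": 0,"gripper": 5}
    - {"dx": 0,"dy": 0,"dz": 0.3,"rx": 0,"ry": 0,"rz": 0,"gripper": 5}
    - {"dx": 0,"dy": 0,"dz": 0.45,"rx": 0,"ry": 0,"rz": 0,"gripper": 5}
    - {"dx": 0,"dy": 0,"dz": 0.6,"rx": 0,"ry": 0,"rz": 0,"gripper": 5}
    - {"dx": 0,"dy": 0,"dz": 0.8,"rx": 0,"ry": 0,"rz": 0,"gripper": 5}
    - {"dx": 0,"dy": 0,"dz": 0.8,"rx": 0,"ry": 0,"rz": 0,"gripper": 5}
    - {"dx": 0,"dy": 0,"dz": 0.8,"rx": 0,"ry": 0,"rz": 0,"gripper": 5}

```text
time_s: 16.17
ee_pos: [479.8, -21.1, 175.6]
tcp_rot: [3.142, 0.0, -0.001]
force: [0.2, 0.1, -0.4]
gripper_width: 0.168
```

Emit:
drive_tool:
  deltas:
    - {"dx": 0,"dy": 0,"dz": 0.15,"rx": 0,"ry": 0,"rz": 0,"gripper": 5}
    - {"dx": 0,"dy": 0,"dz": 0.3,"rx": 0,"ry": 0,"rz": 0,"gripper": 5}
    - {"dx": 0,"dy": 0,"dz": 0.4,"rx": 0,"ry": 0,"rz": 0,"gripper": 5}
    - {"dx": 0,"dy": 0,"dz": 0.47,"rx": 0,"ry": 0,"rz": 0,"gripper": 5}
    - {"dx": 0,"dy": 0,"dz": 0.47,"rx": 0,"ry": 0,"rz": 0,"gripper": 5}
    - {"dx": 0,"dy": 0,"dz": 0.47,"rx": 0,"ry": 0,"rz": 0,"gripper": 5}

```text
time_s: 16.67
ee_pos: [480.1, -21.2, 138.1]
tcp_rot: [3.141, 0.0, 0.0]
force: [-0.3, -0.1, -1.0]
gripper_width: 0.171
```

Emit:
drive_tool:
  deltas:
    - {"dx": 0,"dy": 0,"dz": 0.03,"rx": 0,"ry": 0,"rz": 0,"gripper": 5}
    - {"dx": 0,"dy": 0,"dz": 0.06,"rx": 0,"ry": 0,"rz": 0,"gripper": 5}
    - {"dx": 0,"dy": 0,"dz": 0.08,"rx": 0,"ry": 0,"rz": 0,"gripper": 5}
    - {"dx": 0,"dy": 0,"dz": 0.08,"rx": 0,"ry": 0,"rz": 0,"gripper": 5}
    - {"dx": 0,"dy": 0,"dz": 0.08,"rx": 0,"ry": 0,"rz": 0,"gripper": 5}

```text
time_s: 17.08
ee_pos: [479.7, -21.1, 131.3]
tcp_rot: [3.142, -0.0, -0.0]
force: [0.5, 0.4, -0.6]
gripper_width: 0.169
```

Emit:
drive_tool:
  deltas:
    - {"dx": 0,"dy": 0,"dz": 0,"rx": 0,"ry": 0,"rz": 0,"gripper": 20}
    - {"dx": 0,"dy": 0,"dz": 0,"rx": 0,"ry": 0,"rz": 0,"gripper": 22}
    - {"dx": 0,"dy": 0,"dz": 0,"rx": 0,"ry": 0,"rz": 0,"gripper": 24}
    - {"dx": 0,"dy": 0,"dz": 0,"rx": 0,"ry": 0,"rz": 0,"gripper": 30}
    - {"dx": 0,"dy": 0,"dz": 0,"rx": 0,"ry": 0,"rz": 0,"gripper": 36}
    - {"dx": 0,"dy": 0,"dz": 0,"rx": 0,"ry": 0,"rz": 0,"gripper": 44}
    - {"dx": 0,"dy": 0,"dz": 0,"rx": 0,"ry": 0,"rz": 0,"gripper": 52}
    - {"dx": 0,"dy": 0,"dz": 0,"rx": 0,"ry": 0,"rz": 0,"gripper": 60}
    - {"dx": 0,"dy": 0,"dz": 0,"rx": 0,"ry": 0,"rz": 0,"gripper": 70}
    - {"dx": 0,"dy": 0,"dz": 0,"rx": 0,"ry": 0,"rz": 0,"gripper": 80}

```text
time_s: 17.92
ee_pos: [479.8, -21.2, 131.3]
tcp_rot: [3.141, -0.0, -0.0]
force: [0.3, -0.3, -0.3]
gripper_width: 0.928
```

```bash
python3 - <<'E'
from h import *
s=state();print(s["ee_pos"],s["time_s"],s["force"],s["gripper_width"])
im,d=vision.camera("wrist"); 
im2,d2=vision.camera("scene")
cv2.imwrite("pics/c11.png",np.clip(np.hstack([cv2.resize(im,(400,400)),cv2.resize(im2[140:280,220:360],(400,400))])*1.5,0,255).astype(np.uint8))
E
```

```text
[479.78669231 -21.15785149 131.31397829] 17.9167 [ 0.25377037 -0.30383977 -0.28097921] 0.9280071356656799
```

View pics/c11.png

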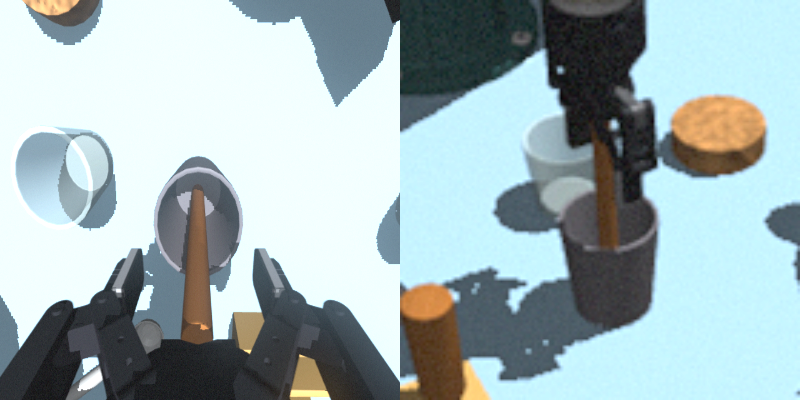

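Released and standing clear of both fingers; now withdraw straight up.

Emit:
drive_tool:
  deltas:
    - {"dx": 0,"dy": 0,"dz": -0.1,"rx": 0,"ry": 0,"rz": 0,"gripper": 80}
    - {"dx": 0,"dy": 0,"dz": -0.3,"rx": 0,"ry": 0,"rz": 0,"gripper": 80}
    - {"dx": 0,"dy": 0,"dz": -0.5,"rx": 0,"ry": 0,"rz": 0,"gripper": 80}
    - {"dx": 0,"dy": 0,"dz": -0.7,"rx": 0,"ry": 0,"rz": 0,"gripper": 80}
    - {"dx": 0,"dy": 0,"dz": -0.9,"rx": 0,"ry": 0,"rz": 0,"gripper": 80}
    - {"dx": 0,"dy": 0,"dz": -1,"rx": 0,"ry": 0,"rz": 0,"gripper": 80}

```text
time_s: 18.52
ee_pos: [480.8, -21.3, 213.7]
tcp_rot: [3.141, 0.0, 0.005]
force: [0.1, -0.3, 0.0]
gripper_width: 0.933
```

Emit:
drive_tool:
  deltas:
    - {"dx": 0,"dy": 0,"dz": -0.3,"rx": 0,"ry": 0,"rz": 0,"gripper": 80}
    - {"dx": 0,"dy": 0,"dz": -0.6,"rx": 0,"ry": 0,"rz": 0,"gripper": 80}
    - {"dx": 0,"dy": 0,"dz": -0.9,"rx": 0,"ry": 0,"rz": 0,"gripper": 80}
    - {"dx": 0,"dy": 0,"dz": -1,"rx": 0,"ry": 0,"rz": 0,"gripper": 80}
    - {"dx": 0,"dy": 0,"dz": -1,"rx": 0,"ry": 0,"rz": 0,"gripper": 80}
    - {"dx": 0,"dy": 0,"dz": -1,"rx": 0,"ry": 0,"rz": 0,"gripper": 80}

```text
time_s: 19.02
ee_pos: [479.6, -21.1, 290.9]
tcp_rot: [3.141, -0.0, 0.0]
force: [0.2, -0.8, -0.9]
gripper_width: 0.94
```

Emit:
drive_tool:
  deltas:
    - {"dx": 0,"dy": 0,"dz": 0,"rx": 0,"ry": 0,"rz": 0,"gripper": 80}
    - {"dx": 0,"dy": 0,"dz": 0,"rx": 0,"ry": 0,"rz": 0,"gripper": 80}
    - {"dx": 0,"dy": 0,"dz": 0,"rx": 0,"ry": 0,"rz": 0,"gripper": 80}
    - {"dx": 0,"dy": 0,"dz": 0,"rx": 0,"ry": 0,"rz": 0,"gripper": 80}
    - {"dx": 0,"dy": 0,"dz": 0,"rx": 0,"ry": 0,"rz": 0,"gripper": 80}
    - {"dx": 0,"dy": 0,"dz": 0,"rx": 0,"ry": 0,"rz": 0,"gripper": 80}

```text
time_s: 19.52
ee_pos: [479.7, -21.1, 291.0]
tcp_rot: [-3.142, 0.0, 0.001]
force: [0.2, -0.1, -0.2]
gripper_width: 0.937
```

```bash
python3 - <<'E'
from h import *
s=state();print(s["ee_pos"],s["time_s"],s["force"],s["gripper_width"])
im,d=vision.camera("wrist"); 
im2,d2=vision.camera("scene"); cv2.imwrite("pics/s12.png",im2); cv2.imwrite("pics/w12.png",im)
P=cloud("scene",d2).reshape(-1,3)
m=(P[:,2]>150)&(P[:,0]>430)&(P[:,0]<650)&(P[:,1]>200)&(P[:,1]<430)&(P[:,2]<330); q=P[m]
print("lid top",q.max(0))
m=(np.hypot(P[:,0]-480,P[:,1]+21)<60)&(P[:,2]>100)&(P[:,2]<210); q=P[m]
for lo in (100,130,160,185): print(lo,q[(q[:,2]>lo)&(q[:,2]<lo+30)].mean(0))
E
```

```text
[479.70047616 -21.1301626  290.9870823 ] 19.5167 [ 0.24601539 -0.12503298 -0.20117731] 0.93688311392152
lid top [603.41462838 375.45389377 318.10363358]
100 [484.62229284 -25.389752   115.90708777]
130 [484.73456671 -24.9472836  145.38021471]
160 [484.58309064 -25.03629542 175.47440862]
185 [482.43047929 -24.21790807 192.42549938]
```

View pics/s12.png

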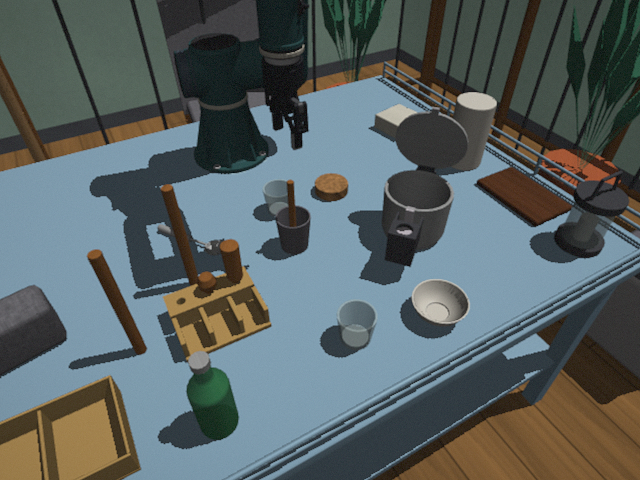

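View pics/w12.png

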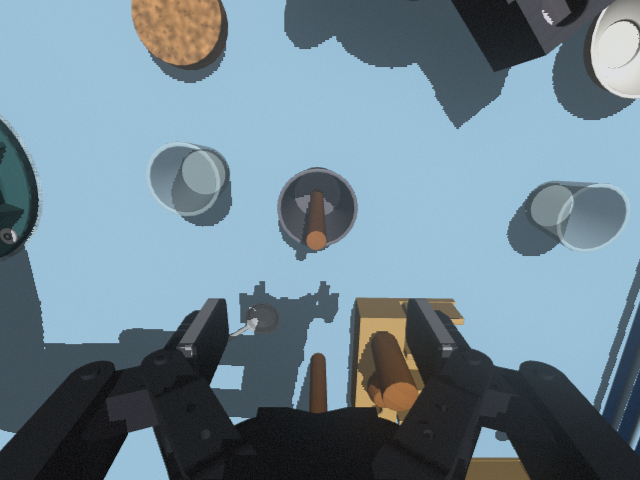

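The scene picture shows the lid up at (432,138), and the dowel standing vertically in the upright grey cup at (292,225). The arm is clear of everything, so I'm handing in.

```bash
python3 -c "
from h import *
print(order.close_job())"
```

```text
the job is handed in; nothing more can be done
None
```

The job is done and was handed in at about 19.6 s of the 51 s allowed. I took the small dowel from the rack and pushed it down the latch hole until the lid sprang open. I then stood it in the dark grey straw cup, let go and backed the arm off straight up.

**Last checks before hand-in:**
- **Lid:** open, with its upper edge measured at about 318 mm.
- **Dowel:** standing vertical in the middle of the cup. Its top was about 198 mm before, and it did not lean when released.
- **Cup:** upright, and the arm is clear of everything at TCP height 291 mm.
- **Forces:** wrist force read about 7.5 N during the latch push. No other reading I took was higher.

**Where measurements disagreed:** the cameras put the hole centre up to about 5 mm apart. I lined the dowel up with the hole in the wrist picture instead, and it went in without touching the rim. No check failed.

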